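Proof-load a tablet in the bench tester

TASK

Proof-load the orange tablet in the bench tablet tester: take it from the blue sample board and lay it gently, flat, on the tester's steel test bed between the two jaws. Then turn the black knob on top clockwise, regripping as often as needed, until the jaws squeeze the tablet and the gauge needle rests within the green band, never letting it run onto the red line. Leave the tablet under that load, let go of everything, and leave the other things on the bench where they are.

Things in the scene. Friction and masses are not known exactly. Their poses are not given: they have to be found in the camera images.
- tester: Bench tablet tester, fixed, light grey, base 140 mm (its x) by 370 mm (its y). Origin: centre of the underside; z up. Jaw axis along its y: drive head with the black knob on top (head 70 x 70 mm, 80 mm up) at y -155 to -85 mm, test bed in the middle, gauge case with the dial on top (130 x 126 mm, rim 87 mm up) at y +54 to +180 mm.
- bed: Steel test bed, flat, 62 mm (x) by 64 mm (y), no side walls. Origin: the place for the tablet's centre, on its upper surface, 42 mm above the table; axes as the tester's. Jaws open, the anvil face is 21 mm away towards +y, the driven jaw's face 22 to 33 mm towards -y. Both jaws are 26 mm wide in x, 16 mm high over the bed; nothing stands beside the tablet in +x and -x.
- anvil: The jaw block on the gauge side, 26 x 9 x 15 mm steel; origin at the centre of the lower edge of its face, which looks to the tester's -y; it is pushed to +y against a 2 N/mm spring and this moves the needle.
- knob_grip (a point): Middle of the round black fluted knob, on its vertical axis, half-way up. 44 mm across, 28 mm tall, underside 12 mm above the drive head; grip it across any diameter. Clockwise seen from above drives the jaw towards the tablet, 6 mm per rad; 3 to 5.5 rad in all, part of it before the jaws close. Stiff (about 0.25 Nm, 0.1 Nm more under load), stays where left, turns both ways.
- needle_tip (a point): Point of the red gauge needle, 82 mm from its vertical pivot, over the dial on top of the gauge case. At rest it stands at the zero mark; it swings counter-clockwise seen from above (towards the tester's +y) by 75 mrad for each mm that the anvil is pushed in.
- zero_mark (a point): Where the needle point stands with no load.
- green_mark (a point): Where the needle point stands over the middle of the green band, 0.6 rad from zero: the anvil pushed in 8 mm, 16 N on the tablet. The band reaches 4.1 mm to each side.
- red_mark (a point): Where the needle point would stand over the red line, 0.825 rad from zero: the anvil pushed in 11 mm, 22 N.
- tablet_centre (a point): Centre (half-way up) of the orange tablet, a round disc 32 mm across and 12 mm thick, 10 to 16 g, lying flat on the board; z up. It is brittle: set down hard on the bed (over 25 N), dropped, or loaded past the red line it would be spoiled.
- board: Blue flat sample board 190 mm (its x) by 90 mm (its y), 6 mm thick, no rim, fixed. Origin: centre of its underside. Three tablets lie on it in a row along its x, 58 mm apart, in any order: orange, white and green.
- tablet_white: The white tablet on the board, same size; stays there. Origin: centre of the underside.
- tablet_green: The pale green tablet on the board, same size; stays there. Origin: centre of the underside.
- amber_bottle: Amber bottle, 54 mm across, 105 mm tall, stays. Origin: centre of the underside.
- white_jar: White jar with a blue lid, 68 mm across, 85 mm tall, stays. Origin: centre of the underside.
- carton_a: White carton with an orange stripe, 60 x 110 x 45 mm, stays. Origin: centre of the underside.
- carton_b: White carton with a blue-green stripe, 70 x 100 x 50 mm, stays. Origin: centre of the underside.
- spatula: Steel spatula with a black handle, 185 mm long, lying flat, stays.

How it is judged:
On the way, in this order (a step that is already met when the one before it is completed fails the run):
1. the orange tablet lies flat on the test bed between the jaws, let go (x of tablet_centre in the frame of bed between -0.011 and 0.011 m and y of tablet_centre in the frame of bed between -0.018 and 0.018 m and z of tablet_centre in the frame of bed below 0.009 m and angle between tablet_centre's own z axis and vertical below 0.12 rad and contact force between the fingers and tablet below 0.1 N), for 0.2 s.
2. the jaws squeeze the tablet and the needle stands in the green band (distance between needle_tip and green_mark below 0.0041 m and contact force between tablet and anvil above 8 N), for 0.3 s.
At the end, for the whole second after the job is handed in: The orange tablet lies flat (within 7 degrees) on the test bed, squeezed against the anvil with more than 8 N, within 13 mm of the jaws' centre line and at rest; the needle point is within 4.1 mm of the middle of the green band, that is in the band; the gripper has let go (all of step 2 and x of tablet_centre in the frame of bed between -0.013 and 0.013 m and z of tablet_centre in the frame of bed below 0.009 m and angle between tablet_centre's own z axis and vertical below 0.12 rad and linear speed of tablet below 0.01 m/s); the robot touches nothing.
It fails at once if the needle runs onto the red line (tablet overloaded) (y of needle_tip in the frame of tester above 0.147 m).
It fails at once if the tablet is pressed onto the test bed with more than 25 N (contact force between tablet and bed above 25 N).
It fails at once if the tablet is let fall (faster than 0.5 m/s out of the gripper) (linear speed of tablet above 0.5 m/s and contact force between the fingers and tablet below 0.05 N).
It fails at once if another tablet, bottle, jar, carton or the spatula is moved by more than 20 mm (distance of any of tablet_white, tablet_green, amber_bottle, white_jar, carton_a, carton_b, spatula from where it was at the start of the episode above 0.02 m).
It also fails if it takes over 72 s, if anything falls off the work surface, if the arm or the gripper's body presses on something with over 40 N, if the wrist force passes 120 N, or if a joint passes its speed limit or range.

ROBOT

A 7-joint arm with a two-finger parallel gripper is mounted at the origin on the work surface. World frame = base frame: x ahead of the robot, y to its left, z up, the work surface at z = 0. Lengths are in m, angles in rad, forces in N, time in s.
With the tool pointing down it reaches from about 0.4 to 0.85 m from the base axis. Payload 4.5 kg.
Tool frame: the origin (TCP) lies between the finger pads; the fingertips stand 11 mm ahead of it and the grasp point (between the pads) lies 8 mm behind it; z points along the fingers, x is the direction in which the jaws open and shut, and the axes are right-handed (so a half turn about z gives the same grasp; the last joint's range is limited). The gripper opens to 85 mm and grips with 20 to 120 N. Pads are 22 mm wide; open, the fingers measure 114 mm over their backs; the gripper's body (76 mm by 85 mm) begins 54 mm behind the grasp point. The pads swing forward as they close: fully open they stand 13 mm farther back than shut.
Start: joints at [1.209, 0.689, -0.195, 1.565, 0.157, 0.902, -0.215], TCP at [0.241, -0.577, 0.242] pointing down, gripper open.
Joint ranges: [-3.01, 3.01], [-0.46, 2.08], [-1.47, 1.51], [0.13, 2.56], [-1, 4.14], [0.04, 2.09], [-2.66, 2.66]. Speed limits (rad/s): [2.57, 2.57, 3.14, 3.14, 3.14, 3.14, 3.14].

INTERFACE

Orientations are given as [roll, pitch, yaw] about the fixed x, y, z axes, in that order (R = Rz(yaw) Ry(pitch) Rx(roll)).
In Python, from cell import * gives the robot as it stands. The module is installed in compiled form; this text tells all that it offers.
- The arm moves only by the tool send_rows, never from a script. Its argument "moves" is a list of rows, each an object with "claw": the opening in per cent of the stroke, from 0 (shut) to 100 (fully open); "translation": the shift along the tool's x, y, z in mm, a list of three; "spin": the turn about the tool's z in rad. In form: [{"claw": claw, "translation": [dx, dy, dz], "spin": spin}, ...]. A call has 1 to 20 rows; each row is the pose to reach, as a shift and turn from the pose commanded when the call began, along the tool's axes at that moment; what a row does not reach only later rows make up. A row lasts 1/12 s, in which the tool goes at most 41.7 mm and 7.16 degrees, less where a joint would pass 70% of its speed; a pose out of reach is approached as far as the arm can. A call with a gripper value outside its range is refused whole. The fingers move at their own pace and stop on an object; "newtons" is the grip in N (left out, the last holds). Time passes only in rows, so rows that repeat a pose let the fingers close. It gives the time, the measured TCP pose, the force and the opening at its end, in the units of the state.
- state(): the state, without advancing time (a new reading comes with each control period).
- snapshot(name): name is "scene" or "top"; returns the picture (400x640x3 uint8, blue, green, red); there is no depth.
- get_calibration(name): a dict with "intrinsics" (3x3 intrinsics, pixels), "dist_coeffs" ([k1, k2, p1, p2, k3] as OpenCV has them; the pictures are not rectified), "world_to_cam" (4x4, takes a point from world to camera coordinates). Camera axes: x right, y down, z forward; pixel columns grow to the right and rows downward; lengths in m; the calibration is good to about 2 mm. A picture is of the moment at which its call begins. get_calibration takes no time and is no camera call.
- hand_in(): hands the job in, once; it reports no verdict.
Trained networks look in the newest picture that a camera, given by its name, has taken for a name from the list of things; names that differ only in an ending like _2 or _b are one class to them, and where a whole thing is asked for, a point or a joint stands for the part that bears it (a point fixed in the world has none). Each returns a list of dicts, best first, with "p" (0 to 1); they miss things now and then, are a little off and sometimes report something else, mostly with a low value. They report only what shows in the picture. A call takes as long as a camera call.
- silhouettes(thing, camera): "mask" (400x640 bool, what is visible of it) and "pixel" ([column, row] in pixels, amid what is visible of it).
- pinpoint(thing, camera): "pixel" ([column, row] in pixels: a listed point, or the origin of a listed thing).
The state is a dict: "time": time; "q": joint angles; "dq": joint speeds; "tau": joint torques, N m; "eef_pos": TCP position; "ee_rot": TCP orientation; "contact_force": force on the tool from outside, world axes, zero at the start; "ft_torque": the same for the moment, N m; "grip_width": opening from 0.0 (shut) to 1.0 (fully open).
Only numpy, scipy, OpenCV 4.12 (cv2) and the standard library are available. Lean on these libraries where they do the work, as an engineer would, in place of code of your own. Each camera call takes 0.05 s, during which the arm holds its last target. There are 200 camera calls.

## Working session

There is one attempt and no reset: what is moved stays moved. The work goes in short steps, Python scripts to look and compute and a tool call to move; the robot and the scene stay as the last step left them, time stands still between calls to the robot, and variables do not carry over. Pictures are saved under pics/ and viewed, about 8 in all and at most 12, crops included, and the job is handed in when it is done.

Besides the shell and the picture viewer there is one more tool, called after "Call:" as name([rows], argument=value, ...), one row to a line, values as JSON. send_rows: Moves the arm, as the interface text tells. Its arguments: {"type":"object","properties":{"moves":{"type":"array","items":{"type":"object","properties":{"claw":{"type":"number"},"translation":{"type":"array","items":{"type":"number"}},"spin":{"type":"number"}}}},"newtons":{"type":"number"}},"required":["moves"]}

```bash
mkdir -p pics
cat > h.py <<'E'
from cell import *
import numpy as np, cv2
def ray(px,cam):
    c=get_calibration(cam);K=np.array(c["intrinsics"],float);d=np.array(c["dist_coeffs"],float);T=np.array(c["world_to_cam"],float)
    u=cv2.undistortPoints(np.array([[px]],float),K,d)[0,0]
    R=T[:3,:3];return -R.T@T[:3,3], R.T@np.array([u[0],u[1],1])
def atz(px,cam,z):
    o,v=ray(px,cam);return o+v*(z-o[2])/v[2]
def proj(P,cam):
    c=get_calibration(cam);T=np.array(c["world_to_cam"],float)
    return cv2.projectPoints(np.array(P,float).reshape(-1,3),cv2.Rodrigues(T[:3,:3])[0],T[:3,3],np.array(c["intrinsics"],float),np.array(c["dist_coeffs"],float))[0][:,0]
E
python3 - <<'E'
from h import *
np.set_printoptions(precision=4,suppress=True)
s=state();print({k:np.round(v,3) for k,v in s.items()})
ims={}
for c in("top","scene"):
    ims[c]=snapshot(c)
    cv2.imwrite(f"pics/{c}0.png",ims[c])
    print(c,ray([320,200],c)[0])
zs=dict(tester=0,bed=.042,anvil=.042,knob_grip=.106,needle_tip=.087,zero_mark=.087,green_mark=.087,red_mark=.087,tablet_centre=.012,board=0,tablet_white=.006,tablet_green=.006,amber_bottle=0,white_jar=0,carton_a=0,carton_b=0)
for n,z in zs.items():
    for c in ("top","scene"):
        for r in pinpoint(n,c)[:2]: print(n,c,round(r["p"],2),np.round(r["pixel"],1),atz(r["pixel"],c,z))
E
```

```text
{'time': np.float64(0.0), 'q': array([ 1.209,  0.69 , -0.195,  1.566,  0.157,  0.902, -0.215]), 'dq': array([-0.001,  0.   , -0.   ,  0.001,  0.002, -0.001, -0.002]), 'tau': array([  0.   , -53.962,  -1.267, -15.855,   0.009,   0.009,   0.   ]), 'eef_pos': array([ 0.241, -0.576,  0.241]), 'ee_rot': array([ 3.141,  0.002, -1.175]), 'contact_force': array([ 0.529,  0.415, -0.289]), 'ft_torque': array([-0.024, -0.008, -0.035]), 'grip_width': np.float64(0.994)}
top [0.3406 0.069  1.3206]
scene [ 1.2979 -0.1463  1.0588]
tester top 0.6 [282.6 198.1] [0.5638 0.1527 0.    ]
tester scene 0.69 [348.1 216.5] [0.5725 0.1441 0.    ]
bed top 0.88 [283.2 195.1] [0.5651 0.1485 0.042 ]
bed top 0.36 [233.9 165.7] [0.6474 0.2874 0.042 ]
bed scene 0.59 [348.9 207.4] [0.5655 0.1462 0.042 ]
anvil scene 0.63 [353.1 205.1] [0.5595 0.1629 0.042 ]
knob_grip top 0.78 [327.1 202.8] [0.5342 0.0291 0.106 ]
knob_grip scene 0.63 [311.6 193.7] [0.5291 0.0265 0.106 ]
zero_mark top 0.91 [256.6 169.8] [0.6258 0.2184 0.087 ]
zero_mark top 0.32 [434.5 207.4] [ 0.5269 -0.2582  0.087 ]
green_mark top 0.94 [238.6 169.1] [0.
[... 838 characters left out ...]
2103  0.    ]
amber_bottle scene 0.84 [255.7 284.9] [ 0.7518 -0.2015  0.    ]
amber_bottle scene 0.72 [395.3 206. ] [0.5686 0.3195 0.    ]
white_jar top 0.71 [177.6 228.6] [0.4744 0.4469 0.    ]
white_jar scene 0.84 [420.1 176.5] [0.4589 0.463  0.    ]
carton_a top 0.79 [207.6 280.6] [0.3305 0.3563 0.    ]
carton_a top 0.61 [178.  169.4] [0.6453 0.4549 0.    ]
carton_a scene 0.97 [379.7 160. ] [0.3407 0.3431 0.    ]
carton_a scene 0.78 [442.2 217.9] [0.6572 0.4602 0.    ]
carton_b top 0.79 [207.6 280.6] [0.3305 0.3563 0.    ]
carton_b top 0.61 [178.  169.4] [0.6453 0.4549 0.    ]
carton_b scene 0.97 [379.7 160. ] [0.3407 0.3431 0.    ]
carton_b scene 0.78 [442.2 217.9] [0.6572 0.4602 0.    ]
```

View pics/top0.png

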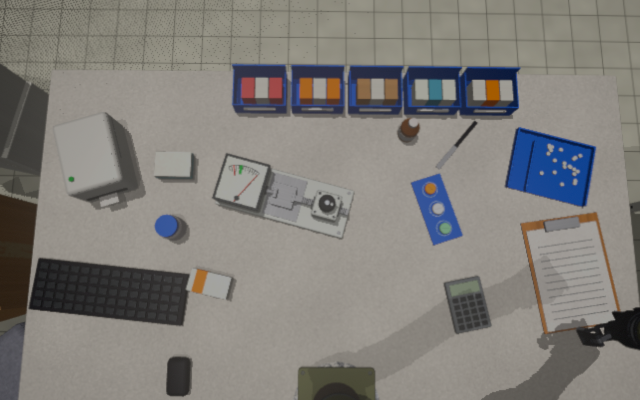

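View pics/scene0.png

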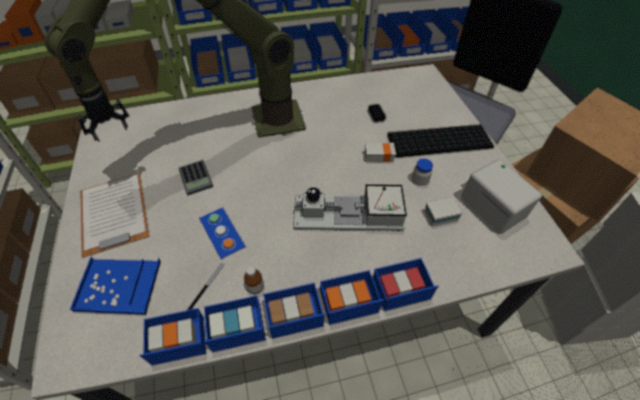

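The top view shows the tester with the gauge at about (242,182), bed (285,193), knob (327,204), orange tablet (431,188), white (438,209) and green (445,228). The scene view shows the same layout. Next I'll refine the poses using colour segmentation and enlarged crops.

Run:
```python
from h import *
np.set_printoptions(precision=4,suppress=True)
t=cv2.imread("pics/top0.png");s=cv2.imread("pics/scene0.png")
a=cv2.resize(t[145:245,205:365],None,fx=5,fy=5,interpolation=cv2.INTER_CUBIC)
cv2.imwrite("pics/tz.png",a)
for im,c,(x0,x1,y0,y1) in ((t,"top",(405,465,170,245)),(s,"scene",(195,250,203,262))):
    h=cv2.cvtColor(im,cv2.COLOR_BGR2HSV)[y0:y1,x0:x1]
    for n,m in dict(orange=(h[...,0]<20)&(h[...,1]>120)&(h[...,2]>100),white=(h[...,1]<70)&(h[...,2]>175),green=(h[...,0]>40)&(h[...,0]<90)&(h[...,1]>40)).items():
        m=cv2.morphologyEx(m.astype(np.uint8),cv2.MORPH_OPEN,np.ones((2,2)))
        k,l,st,ce=cv2.connectedComponentsWithStats(m)
        for i in range(1,k):
            if st[i,4]>20: p=ce[i]+[x0,y0];print(c,n,st[i,4],p,atz(p,c,.016))
    h0=h
for c in("top","scene"):
    snapshot(c)
    for n in("tablet_centre","board","needle_tip","knob_grip","tester","bed","anvil"):
        for r in silhouettes(n,c)[:1]:
            m=r["mask"].astype(np.uint8);cn=max(cv2.findContours(m,0,1)[0],key=cv2.contourArea)
            q=cv2.minAreaRect(cn);print(c,n,round(r["p"],2),m.sum(),np.round(r["pixel"],1),cv2.boxPoints(q).round(1).tolist())
```

```text
top orange 78 [430.7564 189.3333] [ 0.5894 -0.2682  0.016 ]
top green 95 [445.7579 228.9263] [ 0.4769 -0.3066  0.016 ]
scene orange 52 [228.9231 243.9808] [ 0.5971 -0.2639  0.016 ]
scene green 53 [214.5283 218.566 ] [ 0.4843 -0.3015  0.016 ]
top tablet_centre 0.67 77 [431.9 189.5] [[424.0, 189.0], [430.5, 182.5], [436.5, 188.5], [430.0, 195.0]]
top board 0.91 1666 [431.9 210.6] [[410.5, 182.89999389648438], [439.0, 172.3000030517578], [462.6000061035156, 235.3000030517578], [434.1000061035156, 246.0]]
top knob_grip 0.8 230 [330.1 202.1] [[319.0, 195.0], [335.0, 195.0], [335.0, 211.0], [319.0, 211.0]]
top tester 0.88 6732 [279.9 195.3] [[210.8000030517578, 202.6999969482422], [225.3000030517578, 151.89999389648438], [355.0, 189.0], [340.5, 239.6999969482422]]
top anvil 0.38 42 [273.9 191.3] [[266.79998779296875, 191.1999969482422], [270.70001220703125, 185.5], [278.1000061035156, 190.39999389648438], [274.20001220703125, 196.1999969482422]]
scene board 0.63 1161 [221.6 235.2] [[196.60000610351562, 219.0], [221.60000610351562, 204.60000610351562], [245.60000610351562, 246.60000610351562], [220.60000610351562, 261.0]]
scene knob_grip 0.48 178 [311.7 195. ] [[305.0, 187.0], [319.0, 187.0], [319.0, 201.0], [305.0, 201.0]]
scene tester 0.82 4361 [354.8 212. ] [[293.0, 230.0], [293.0, 183.0], [406.0, 183.0], [406.0, 230.0]]
scene bed 0.8 246 [351.6 208.9] [[341.0, 200.0], [360.0, 200.0], [360.0, 215.0], [341.0, 215.0]]
scene anvil 0.54 32 [359.1 207. ] [[355.0, 207.0], [355.0, 202.0], [362.0, 202.0], [362.0, 207.0]]
```

View pics/tz.png

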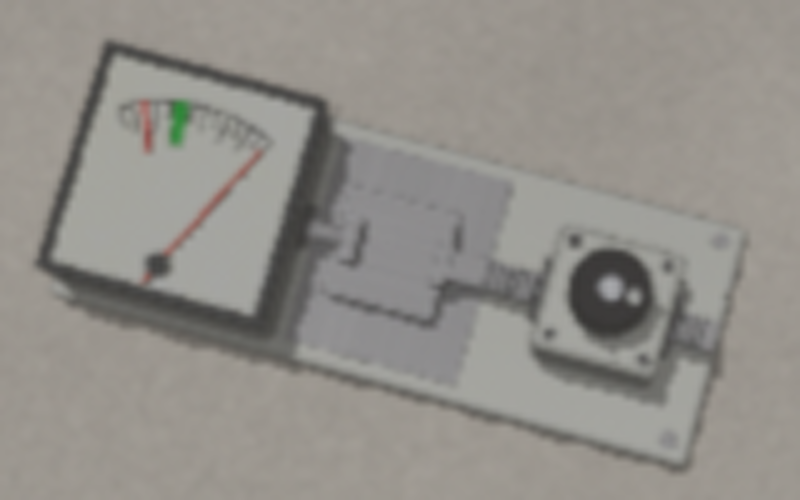

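The crop shows the case corners, head and knob, with the needle at zero, the green band at about (180,120) and the red line at about (145,120) in crop pixels. I'll fit the tester pose from these corners.

Run:
```python
from h import *
from scipy.optimize import least_squares
np.set_printoptions(precision=4,suppress=True)
cr=np.array([[108,42],[328,102],[262,332],[40,265],[565,225],[688,262],[655,380],[532,350],[747,232],[685,468],[610,290]],float)
px=(cr+.5)/5-.5+[205,145]
L=np.array([[.065,.18,.087],[.065,.054,.087],[-.065,.054,.087],[-.065,.18,.087],[.035,-.085,.08],[.035,-.155,.08],[-.035,-.155,.08],[-.035,-.085,.08],[.07,-.185,.012],[-.07,-.185,.012],[0,-.12,.12]])
def W(p,L):
    c,s=np.cos(p[2]),np.sin(p[2]);return L@np.array([[c,-s,0],[s,c,0],[0,0,1]]).T+[p[0],p[1],0]
f=lambda p:(proj(W(p,L),"top")-px).ravel()
r=least_squares(f,[.56,.15,-.26],loss="soft_l1",x_scale=[.01,.01,.01]);p=r.x;print(p);print(f(p).reshape(-1,2))
np.save("tester.npy",p)
for n,l in dict(knob=[0,-.12,.106],knobtop=[0,-.12,.12],bed0=[0,0,.042],needlepiv=[0,.1,.087]).items(): print(n,W(p,np.array([l])),proj(W(p,np.array([l])),"top"),proj(W(p,np.array([l])),"scene"))
R=lambda P:(np.array([[np.cos(p[2]),np.sin(p[2])],[-np.sin(p[2]),np.cos(p[2])]])@(P[:2]-p[:2]))
# needle pivot, tip, bed corners, marks (tester frame)
for n,q,z in(("pivot",[157,265],.087),("tip",[268,142],.087),("green",[180,105],.087),("red",[145,105],.087),("bedTL",[345,138],.042),("bedTR",[513,182],.042),("bedBR",[460,385],.042),("bedBL",[293,355],.042),("anvTR",[363,222],.057),("jawT",[460,213],.057),("jawB",[437,325],.057)):
    P=atz((np.array(q)+.5)/5-.5+[205,145],"top",z);print(n,P,R(P))
```

```text
[ 0.5632  0.1456 -0.2619]
[[-0.3132 -0.3251]
 [ 0.444  -0.2245]
 [-0.0802 -0.1798]
 [-1.132   0.7531]
 [-0.1946 -0.3036]
 [ 0.3431 -0.8811]
 [ 0.2263  0.4952]
 [-0.5246 -0.4315]
 [ 0.3305  0.2814]
 [ 0.1196  0.6382]
 [ 0.4606  0.1609]]
knob [[0.5321 0.0297 0.106 ]] [[326.8842 203.6007]] [[312.7874 194.2136]]
knobtop [[0.5321 0.0297 0.12  ]] [[327.0606 202.7609]] [[312.7559 191.4389]]
bed0 [[0.5632 0.1456 0.042 ]] [[284.2299 195.7955]] [[348.5325 206.8881]]
needlepiv [[0.5891 0.2422 0.087 ]] [[247.3314 183.1123]] [[379.85   199.0126]]
pivot [0.5495 0.2712 0.087 ] [-0.0457  0.1177]
tip [0.617  0.2139 0.087 ] [0.0343 0.0799]
green [0.637  0.2617 0.087 ] [0.0413 0.1313]
red [0.6368 0.2806 0.087 ] [0.0362 0.1494]
bedTL [0.6297 0.1763 0.042 ] [0.0563 0.0469]
bedTR [0.6054 0.0825 0.042 ] [ 0.0571 -0.05  ]
bedBR [0.4917 0.1105 0.042 ] [-0.06   -0.0524]
bedBL [0.5076 0.2024 0.042 ] [-0.0684  0.0404]
anvTR [0.5793 0.1643 0.057 ] [0.0108 0.0222]
jawT [0.5847 0.1112 0.057 ] [ 0.0297 -0.0276]
jawB [0.5226 0.123  0.057 ] [-0.0333 -0.0324]
```

Call:
send_rows([
  {"claw":60,"translation":[0,0,0],"spin":0},
], newtons=25)

```text
time: 2.58
eef_pos: [0.2409, -0.5767, 0.2423]
ee_rot: [3.142, -0.0, -1.175]
contact_force: [-0.2, -0.2, -0.1]
grip_width: 0.885
```

Call:
send_rows([
  {"claw":70,"translation":[-151,-442,100],"spin":0.067},
  {"claw":70,"translation":[-151,-442,100],"spin":0.067},
  {"claw":70,"translation":[-151,-442,100],"spin":0.067},
  {"claw":70,"translation":[-151,-442,100],"spin":0.067},
  {"claw":70,"translation":[-151,-442,100],"spin":0.067},
  {"claw":70,"translation":[-151,-442,100],"spin":0.067},
  {"claw":70,"translation":[-151,-442,100],"spin":0.067},
  {"claw":70,"translation":[-151,-442,100],"spin":0.067},
  {"claw":70,"translation":[-151,-442,100],"spin":0.067},
  {"claw":70,"translation":[-151,-442,100],"spin":0.067},
  {"claw":70,"translation":[-151,-442,100],"spin":0.067},
  {"claw":70,"translation":[-151,-442,100],"spin":0.067},
  {"claw":70,"translation":[-151,-442,130],"spin":0.067},
  {"claw":70,"translation":[-151,-442,160],"spin":0.067},
  {"claw":70,"translation":[-151,-442,160],"spin":0.067},
  {"claw":70,"translation":[-151,-442,160],"spin":0.067},
], newtons=25)

```text
time: 3.92
eef_pos: [0.5893, -0.2666, 0.0811]
ee_rot: [3.138, 0.002, -1.242]
contact_force: [0.3, -0.7, 1.2]
grip_width: 0.7
```

Run:
```python
from h import *
s=state();print(s["eef_pos"],s["ee_rot"],s["q"])
t=snapshot("top");u=snapshot("scene")
a=np.vstack([cv2.resize(t[160:250,390:490],(600,540)[:2],interpolation=cv2.INTER_CUBIC)])
b=cv2.resize(u[180:280,180:280],(540,540),interpolation=cv2.INTER_CUBIC)
cv2.imwrite("pics/g1.png",cv2.resize(np.hstack([a,b]),(800,380)))
```

```text
[ 0.58928412 -0.26663339  0.0811043 ] [ 3.13847460e+00  2.19239104e-03 -1.24205566e+00] [ 0.39515603  0.92302505 -0.07803786  1.60767652  0.1077822   0.61891711
 -0.98218713]
```

View pics/g1.png

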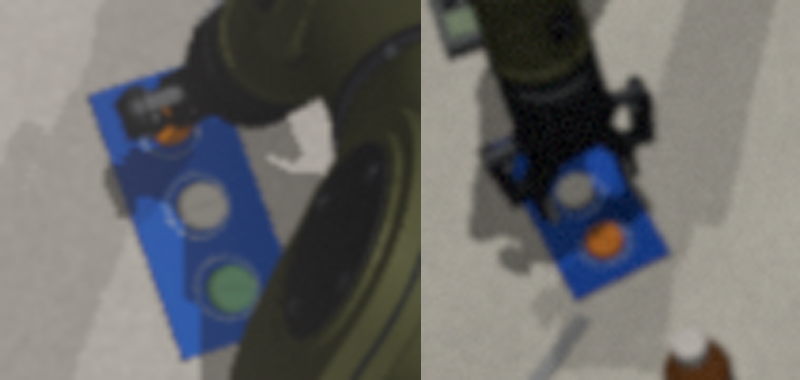

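Both pictures show the gripper above the orange tablet, straddling it across the row, with white and green clear. Descending.

Call:
send_rows([
  {"claw":70,"translation":[0,0,20],"spin":0},
  {"claw":70,"translation":[0,0,40],"spin":0},
  {"claw":70,"translation":[0,0,52],"spin":0},
  {"claw":70,"translation":[0,0,58],"spin":0},
  {"claw":70,"translation":[0,0,61],"spin":0},
  {"claw":70,"translation":[0,0,61],"spin":0},
  {"claw":70,"translation":[0,0,61],"spin":0},
])

```text
time: 4.6
eef_pos: [0.5913, -0.2673, 0.0223]
ee_rot: [-3.14, -0.001, -1.242]
contact_force: [-0.6, -0.9, 0.5]
grip_width: 0.703
```

Call:
send_rows([
  {"claw":50,"translation":[0,0,0],"spin":0},
  {"claw":40,"translation":[0,0,0],"spin":0},
  {"claw":25,"translation":[0,0,0],"spin":0},
  {"claw":25,"translation":[0,0,0],"spin":0},
  {"claw":25,"translation":[0,0,0],"spin":0},
  {"claw":25,"translation":[0,0,0],"spin":0},
], newtons=25)

```text
time: 5.1
eef_pos: [0.5911, -0.2672, 0.0223]
ee_rot: [-3.141, -0.001, -1.242]
contact_force: [-0.9, 0.2, 5.5]
grip_width: 0.353
```

Call:
send_rows([
  {"claw":25,"translation":[0,0,0],"spin":0},
  {"claw":25,"translation":[0,0,-10],"spin":0},
  {"claw":25,"translation":[0,0,-40],"spin":0},
  {"claw":25,"translation":[0,0,-80],"spin":0},
  {"claw":25,"translation":[0,0,-120],"spin":0},
  {"claw":25,"translation":[0,0,-120],"spin":0},
  {"claw":25,"translation":[0,0,-120],"spin":0},
])

```text
time: 5.68
eef_pos: [0.5925, -0.2677, 0.1447]
ee_rot: [-3.137, -0.004, -1.242]
contact_force: [0.6, 0.4, -0.6]
grip_width: 0.356
```

Run:
```python
from h import *
np.set_printoptions(precision=4,suppress=True)
s=state();print(s["eef_pos"],s["ee_rot"],s["grip_width"])
t=snapshot("top");u=snapshot("scene")
for c in("top","scene"):
  for r in pinpoint("tablet_centre",c)[:2]: print(c,r["p"],r["pixel"],atz(r["pixel"],c,s["eef_pos"][2]-.008))
print(proj(s["eef_pos"],"scene"),proj(s["eef_pos"],"top"))
x,y=proj(s["eef_pos"],"scene")[0].astype(int);x2,y2=proj(s["eef_pos"],"top")[0].astype(int)
cv2.imwrite("pics/g2.png",np.hstack([cv2.resize(i[b-30:b+30,a-30:a+30],(400,400),interpolation=cv2.INTER_CUBIC) for i,a,b in((t,x2,y2),(u,x,y))]))
```

```text
[ 0.5925 -0.2677  0.1447] [-3.1367 -0.0042 -1.2422] 0.35601737428275926
scene 0.6 [221.4, 220.8] [ 0.5917 -0.264   0.1367]
[[219.649  219.6878]] [[443.1112 178.8688]]
```

View pics/g2.png

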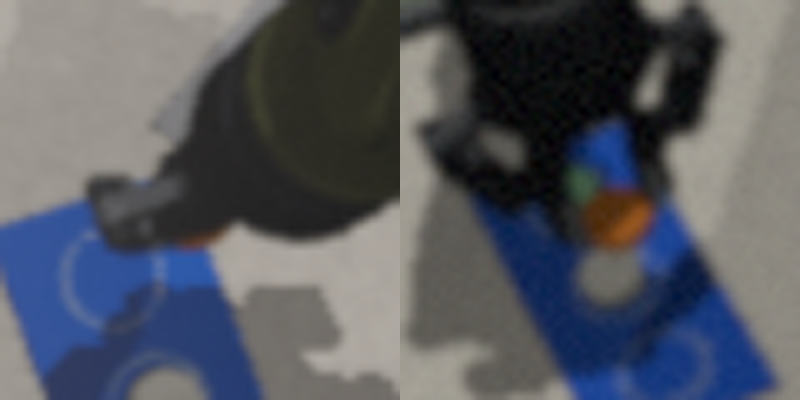

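The tablet is held flat in the fingers, visible in orange at about (620,215) in the right half, and its spot on the board is empty. Carrying it to above the bed.

Call:
send_rows([
  {"claw":25,"translation":[-20,-5,-15],"spin":-0.1},
  {"claw":25,"translation":[-60,-16,-20],"spin":-0.2},
  {"claw":25,"translation":[-100,-27,-20],"spin":-0.3},
  {"claw":25,"translation":[-140,-37,-20],"spin":-0.4},
  {"claw":25,"translation":[-180,-48,-20],"spin":-0.5},
  {"claw":25,"translation":[-220,-59,-20],"spin":-0.6},
  {"claw":25,"translation":[-260,-70,-20],"spin":-0.7},
  {"claw":25,"translation":[-300,-80,-20],"spin":-0.8},
  {"claw":25,"translation":[-340,-91,-20],"spin":-0.9},
  {"claw":25,"translation":[-370,-99,-20],"spin":-0.98},
  {"claw":25,"translation":[-390,-105,-20],"spin":-0.98},
  {"claw":25,"translation":[-401,-108,-20],"spin":-0.98},
  {"claw":25,"translation":[-401,-108,-10],"spin":-0.98},
  {"claw":25,"translation":[-401,-108,20],"spin":-0.98},
  {"claw":25,"translation":[-401,-108,35],"spin":-0.98},
  {"claw":25,"translation":[-401,-108,45],"spin":-0.98},
  {"claw":25,"translation":[-401,-108,45],"spin":-0.98},
  {"claw":25,"translation":[-401,-108,45],"spin":-0.98},
])

```text
time: 7.38
eef_pos: [0.5632, 0.1457, 0.0956]
ee_rot: [3.14, 0.001, -0.264]
contact_force: [0.7, -0.4, 0.0]
grip_width: 0.353
```

Run:
```python
from h import *
np.set_printoptions(precision=4,suppress=True)
s=state();print(s["eef_pos"],s["ee_rot"],s["grip_width"],s["q"])
t=snapshot("top");u=snapshot("scene")
for c in("top","scene"):
  for n,z in(("tablet_centre",s["eef_pos"][2]-.01),("bed",.042),("anvil",.042)):
    for r in pinpoint(n,c)[:1]: print(c,n,r["p"],r["pixel"],atz(r["pixel"],c,z))
cv2.imwrite("pics/g3.png",np.hstack([cv2.resize(t[160:230,250:350],(400,280),interpolation=cv2.INTER_CUBIC),cv2.resize(u[170:240,300:400],(400,280),interpolation=cv2.INTER_CUBIC)]))
```

```text
[0.5632 0.1457 0.0956] [ 3.1398  0.0008 -0.2639] 0.353316078911127 [-0.1977  0.8458 -0.2348  1.8085  0.3534  0.5303 -0.9273]
top tablet_centre 0.44 [231.9, 170.5] [0.6236 0.2849 0.0856]
top anvil 0.2 [445.3, 229.1] [ 0.4737 -0.2978  0.042 ]
scene tablet_centre 0.49 [353.5, 206.6] [0.5974 0.149  0.0856]
scene bed 0.77 [349.3, 207.1] [0.5646 0.1479 0.042 ]
scene anvil 0.41 [355.4, 205.7] [0.5639 0.1697 0.042 ]
```

View pics/g3.png

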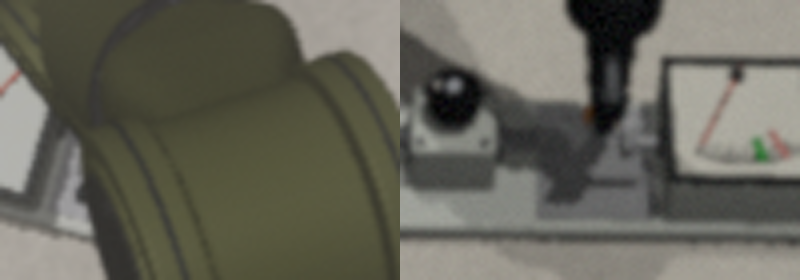

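The scene half shows the gripper with the tablet above the bed, between the jaws, at about pixel (351,198). Lowering gently.

Call:
send_rows([
  {"claw":25,"translation":[0,0,12],"spin":0},
  {"claw":25,"translation":[0,0,22],"spin":0},
  {"claw":25,"translation":[0,0,29],"spin":0},
  {"claw":25,"translation":[0,0,33],"spin":0},
  {"claw":25,"translation":[0,0,34.5],"spin":0},
  {"claw":25,"translation":[0,0,35],"spin":0},
  {"claw":25,"translation":[0,0,35.5],"spin":0},
  {"claw":25,"translation":[0,0,35.5],"spin":0},
])

```text
time: 8.45
eef_pos: [0.5635, 0.1475, 0.0609]
ee_rot: [-3.141, -0.0, -0.262]
contact_force: [0.6, -0.5, -0.2]
grip_width: 0.357
```

Call:
send_rows([
  {"claw":25,"translation":[0,0,0.7],"spin":0},
  {"claw":25,"translation":[0,0,1.2],"spin":0},
  {"claw":25,"translation":[0,0,1.6],"spin":0},
  {"claw":25,"translation":[0,0,1.6],"spin":0},
])

```text
time: 8.78
eef_pos: [0.5634, 0.1474, 0.0592]
ee_rot: [3.142, -0.0, -0.262]
contact_force: [-0.9, 0.6, -0.7]
grip_width: 0.354
```

Call:
send_rows([
  {"claw":25,"translation":[0,0,0.4],"spin":0},
  {"claw":25,"translation":[0,0,0.8],"spin":0},
  {"claw":25,"translation":[0,0,0.8],"spin":0},
])

```text
time: 9.03
eef_pos: [0.5633, 0.1474, 0.0583]
ee_rot: [3.142, -0.0, -0.262]
contact_force: [0.8, 0.4, -0.5]
grip_width: 0.355
```

Call:
send_rows([
  {"claw":25,"translation":[0,0,0.4],"spin":0},
  {"claw":25,"translation":[0,0,0.8],"spin":0},
  {"claw":25,"translation":[0,0,0.8],"spin":0},
])

```text
time: 9.28
eef_pos: [0.5634, 0.1475, 0.0582]
ee_rot: [3.142, -0.0, -0.262]
contact_force: [-0.8, -0.6, 6.0]
grip_width: 0.356
```

Call:
send_rows([
  {"claw":40,"translation":[0,0,0],"spin":0},
  {"claw":50,"translation":[0,0,0],"spin":0},
  {"claw":60,"translation":[0,0,0],"spin":0},
  {"claw":65,"translation":[0,0,0],"spin":0},
  {"claw":65,"translation":[0,0,0],"spin":0},
  {"claw":65,"translation":[0,0,0],"spin":0},
  {"claw":65,"translation":[0,0,-10],"spin":0},
  {"claw":65,"translation":[0,0,-35],"spin":0},
  {"claw":65,"translation":[0,0,-70],"spin":0},
  {"claw":65,"translation":[0,0,-100],"spin":0},
  {"claw":65,"translation":[0,-30,-100],"spin":0},
  {"claw":65,"translation":[0,-30,-100],"spin":0},
])

```text
time: 10.28
eef_pos: [0.5735, 0.1831, 0.1612]
ee_rot: [-3.132, -0.005, -0.258]
contact_force: [0.2, 2.4, 0.1]
grip_width: 0.652
```

Run:
```python
from h import *
np.set_printoptions(precision=4,suppress=True)
s=state();print(s["eef_pos"],s["ee_rot"],s["q"])
u=snapshot("scene");t=snapshot("top")
p=np.load("tester.npy");c,sn=np.cos(p[2]),np.sin(p[2])
for cm in("scene","top"):
  for n,z in(("tablet_centre",.048),("bed",.042),("knob_grip",.106),("needle_tip",.087)):
    for r in pinpoint(n,cm)[:1]:
      P=atz(r["pixel"],cm,z);d=P[:2]-p[:2];print(cm,n,r["p"],r["pixel"],P,[c*d[0]+sn*d[1],-sn*d[0]+c*d[1]])
h=cv2.cvtColor(u,cv2.COLOR_BGR2HSV)[190:225,330:370];m=(h[...,0]<20)&(h[...,1]>120)&(h[...,2]>60)
y,x=np.nonzero(m);P=atz([x.mean()+330,y.mean()+190],"scene",.05);d=P[:2]-p[:2];print(m.sum(),P,[c*d[0]+sn*d[1],-sn*d[0]+c*d[1]])
cv2.imwrite("pics/g4.png",cv2.resize(u[170:240,290:410],(800,467),interpolation=cv2.INTER_CUBIC))
```

```text
[0.5735 0.1831 0.1612] [-3.1316 -0.0052 -0.2581] [-0.2211  0.7666 -0.2847  1.7194  0.3045  0.6886 -0.9229]
scene bed 0.73 [348.0, 214.1] [0.5917 0.1351 0.042 ] [np.float64(0.030281764738949203), np.float64(-0.0027227405753931884)]
scene knob_grip 0.61 [313.7, 196.0] [0.5401 0.0308 0.106 ] [np.float64(0.007404297958991574), np.float64(-0.11685324736231938)]
scene needle_tip 0.68 [354.9, 206.9] [0.6006 0.1526 0.087 ] [np.float64(0.034378309291732474), np.float64(0.016490518861986936)]
top tablet_centre 0.3 [255.2, 172.2] [0.6279 0.2268 0.048 ] [np.float64(0.04152562998484265), np.float64(0.09519035866801893)]
top bed 0.74 [255.4, 173.8] [0.6247 0.2269 0.042 ] [np.float64(0.03841782364999089), np.float64(0.09442444595901865)]
top needle_tip 0.18 [208.1, 281.7] [0.3284 0.336  0.087 ] [np.float64(-0.276052553241149), np.float64(0.12305624885450615)]
63 [0.5627 0.1496 0.05  ] [np.float64(-0.0014413373182666), np.float64(0.0037554910648526624)]
```

View pics/g4.png

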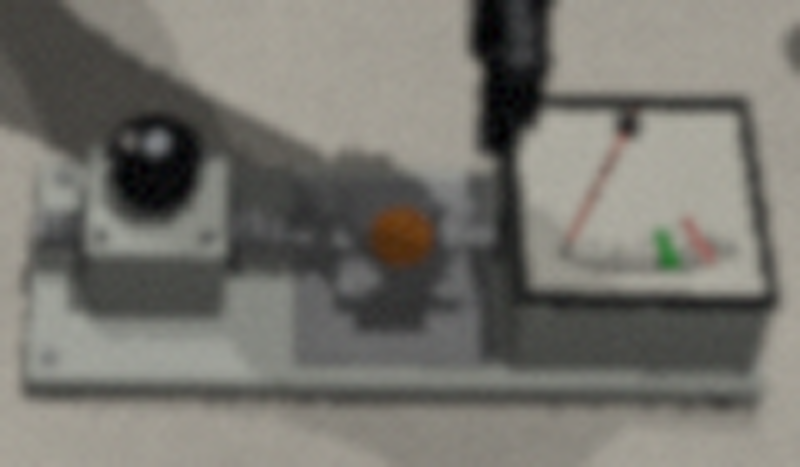

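The tablet lies flat near the bed centre (crop (402,237), local about (-1,+4) mm), and the needle is at zero. Next I go over the knob while winding the wrist back.

Call:
send_rows([
  {"claw":80,"translation":[0,20,0],"spin":-0.12},
  {"claw":80,"translation":[0,50,0],"spin":-0.24},
  {"claw":80,"translation":[0,80,0],"spin":-0.36},
  {"claw":80,"translation":[0,110,0],"spin":-0.48},
  {"claw":80,"translation":[0,135,0],"spin":-0.6},
  {"claw":80,"translation":[0,152,0],"spin":-0.72},
  {"claw":80,"translation":[0,152.5,0],"spin":-0.84},
  {"claw":80,"translation":[0,152.5,0],"spin":-0.96},
  {"claw":80,"translation":[0,152.5,0],"spin":-1.08},
  {"claw":80,"translation":[0,152.5,0],"spin":-1.2},
  {"claw":80,"translation":[0,152.5,0],"spin":-1.32},
  {"claw":80,"translation":[0,152.5,0],"spin":-1.44},
  {"claw":80,"translation":[0,152.5,0],"spin":-1.56},
  {"claw":80,"translation":[0,152.5,0],"spin":-1.68},
  {"claw":80,"translation":[0,152.5,0],"spin":-1.8},
  {"claw":80,"translation":[0,152.5,0],"spin":-1.92},
  {"claw":80,"translation":[0,152.5,0],"spin":-2.04},
  {"claw":80,"translation":[0,152.5,0],"spin":-2.16},
  {"claw":80,"translation":[0,152.5,0],"spin":-2.28},
  {"claw":80,"translation":[0,152.5,0],"spin":-2.4},
])

```text
time: 12.45
eef_pos: [0.5316, 0.0286, 0.1574]
ee_rot: [-3.141, 0.0, 2.143]
contact_force: [0.4, 0.2, 0.5]
grip_width: 0.801
```

```bash
python3 -c "
from h import *
s=state();print(s['eef_pos'].round(4),s['ee_rot'].round(3),s['q'].round(3))"
```

```text
[0.5316 0.0286 0.1574] [-3.141  0.     2.143] [ 0.386  0.855 -0.933  1.905  0.908  0.878  1.118]
```

Call:
send_rows([
  {"claw":80,"translation":[0,0,0],"spin":-0.12},
  {"claw":80,"translation":[0,0,0],"spin":-0.24},
  {"claw":80,"translation":[0,0,0],"spin":-0.36},
  {"claw":80,"translation":[0,0,0],"spin":-0.48},
  {"claw":80,"translation":[0,0,0],"spin":-0.6},
  {"claw":80,"translation":[0,0,0],"spin":-0.72},
  {"claw":80,"translation":[0,0,0],"spin":-0.84},
  {"claw":80,"translation":[0,0,10],"spin":-0.96},
  {"claw":80,"translation":[0,0,25],"spin":-1.0},
  {"claw":80,"translation":[0,0,40],"spin":-1.0},
  {"claw":80,"translation":[0,0,50],"spin":-1.0},
  {"claw":80,"translation":[0,0,55],"spin":-1.0},
  {"claw":80,"translation":[0,0,57],"spin":-1.0},
  {"claw":80,"translation":[0,0,57],"spin":-1.0},
  {"claw":80,"translation":[0,0,57],"spin":-1.0},
])

```text
time: 13.7
eef_pos: [0.532, 0.0294, 0.1012]
ee_rot: [3.141, 0.001, 3.138]
contact_force: [0.4, 0.1, 1.1]
grip_width: 0.798
```

Call:
send_rows([
  {"claw":60,"translation":[0,0,0],"spin":0},
  {"claw":50,"translation":[0,0,0],"spin":0},
  {"claw":40,"translation":[0,0,0],"spin":0},
  {"claw":40,"translation":[0,0,0],"spin":0},
  {"claw":40,"translation":[0,0,0],"spin":0},
], newtons=80)

```text
time: 14.12
eef_pos: [0.5331, 0.0293, 0.1019]
ee_rot: [3.141, 0.004, 3.137]
contact_force: [1.5, -1.5, 4.4]
grip_width: 0.496
```

```bash
python3 -c "
from h import *
s=state();print(s['eef_pos'].round(4),s['ee_rot'].round(3),s['q'].round(3),s['contact_force'],s['ft_torque'])"
```

```text
[0.5331 0.0293 0.1019] [3.141 0.004 3.137] [ 0.438  1.026 -1.076  1.933  1.15   0.971  1.914] [ 1.48477637 -1.51208815  4.43257228] [-0.18671755 -0.29815986 -0.01030878]
```

Call:
send_rows([
  {"claw":40,"translation":[0,0,0],"spin":0.1},
  {"claw":40,"translation":[0,0,0],"spin":0.2},
  {"claw":40,"translation":[0,0,0],"spin":0.3},
  {"claw":40,"translation":[0,0,0],"spin":0.4},
  {"claw":40,"translation":[0,0,0],"spin":0.5},
  {"claw":40,"translation":[0,0,0],"spin":0.6},
  {"claw":40,"translation":[0,0,0],"spin":0.7},
  {"claw":40,"translation":[0,0,0],"spin":0.8},
  {"claw":40,"translation":[0,0,0],"spin":0.9},
  {"claw":40,"translation":[0,0,0],"spin":1.0},
  {"claw":40,"translation":[0,0,0],"spin":1.1},
  {"claw":40,"translation":[0,0,0],"spin":1.2},
  {"claw":40,"translation":[0,0,0],"spin":1.3},
  {"claw":40,"translation":[0,0,0],"spin":1.4},
  {"claw":40,"translation":[0,0,0],"spin":1.5},
  {"claw":40,"translation":[0,0,0],"spin":1.6},
  {"claw":40,"translation":[0,0,0],"spin":1.7},
  {"claw":40,"translation":[0,0,0],"spin":1.8},
  {"claw":40,"translation":[0,0,0],"spin":1.9},
  {"claw":40,"translation":[0,0,0],"spin":2.0},
])

```text
time: 15.78
eef_pos: [0.533, 0.0294, 0.1019]
ee_rot: [3.138, -0.001, 1.134]
contact_force: [0.7, -0.7, 5.7]
grip_width: 0.489
```

```bash
cat > look.py <<'E'
from h import *
import sys
np.set_printoptions(precision=4,suppress=True)
s=state();print(s['eef_pos'],s['ee_rot'],s['q'],s['contact_force'],s['ft_torque'],s['grip_width'])
p=np.load("tester.npy");c,sn=np.cos(p[2]),np.sin(p[2])
u=snapshot("scene");t=snapshot("top")
for cm in("scene","top"):
  for n,z in(("tablet_centre",.048),("needle_tip",.087),("green_mark",.087),("zero_mark",.087)):
    for r in pinpoint(n,cm)[:1]:
      P=atz(r["pixel"],cm,z);d=P[:2]-p[:2];print(cm,n,round(r["p"],2),np.round(r["pixel"],1),np.array([c*d[0]+sn*d[1],-sn*d[0]+c*d[1]]))
# dial close-up rectified to the tester frame at z=.087, 4 px/mm (both cameras), x up, y left
def rect(im,cam):
  ys,xs=np.meshgrid(np.linspace(.19,.04,400),np.linspace(.075,-.075,400)) 
  L=np.stack([p[0]+c*xs-sn*ys,p[1]+sn*xs+c*ys,np.full_like(xs,.087)],-1)
  m=proj(L,cam).reshape(400,400,2).astype(np.float32);return cv2.remap(im,m[...,0],m[...,1],cv2.INTER_CUBIC)
cv2.imwrite(f"pics/{sys.argv[1]}.png",np.vstack([np.hstack([rect(t,"top"),rect(u,"scene")]),cv2.resize(u[185:225,320:400],(800,400),interpolation=cv2.INTER_CUBIC)[:200*2]])[:600+200][:790])
i=cv2.imread(f"pics/{sys.argv[1]}.png");cv2.imwrite(f"pics/{sys.argv[1]}.png",cv2.resize(i,(600,592)))
E
python3 look.py k1
```

```text
[0.533  0.0294 0.1019] [ 3.1384 -0.0015  1.1343] [ 0.2587  0.8747 -0.6887  1.9424  0.9108  0.6666  0.1175] [ 0.6952 -0.6508  5.7003] [-0.277  -0.0759  0.253 ] 0.48875250958794175
scene tablet_centre 0.42 [351.  202.5] [-0.0143  0.0084]
scene green_mark 0.75 [349.8 205.6] [0.0294 0.0002]
scene zero_mark 0.88 [375.4 205.5] [0.0273 0.0833]
top tablet_centre 0.67 [282.4 193.7] [0.0034 0.0058]
top needle_tip 0.29 [285.2 196.5] [-0.008  -0.0076]
top green_mark 0.79 [239.4 167.1] [0.0364 0.1332]
top zero_mark 0.56 [255.5 173.4] [0.0313 0.0865]
```

View pics/k1.png

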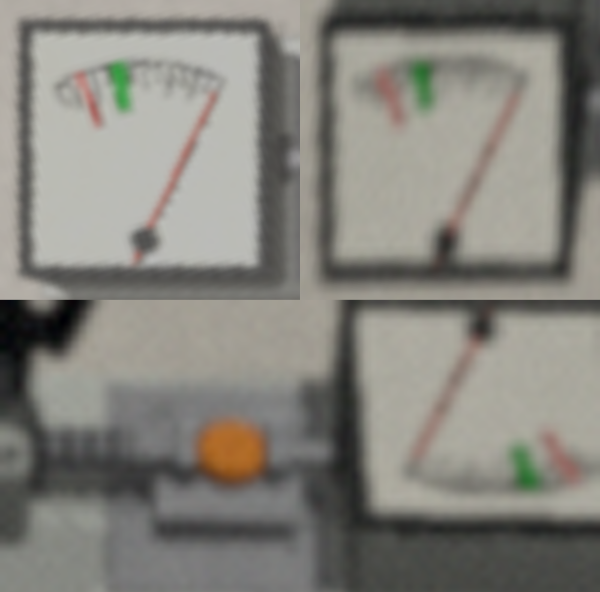

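Both rectified dials show the needle still at zero (tip (218,92), green (121,88), red line (88,98)); the tablet lies flat on the bed. I'll measure the needle angle in code and continue.

```bash
cat > needle.py <<'E'
from h import *
np.set_printoptions(precision=3,suppress=True)
p=np.load("tester.npy");c,sn=np.cos(p[2]),np.sin(p[2])
R,A=np.meshgrid(np.linspace(.018,.058,60),np.linspace(-.3,1.3,400))
# angle counter-clockwise from zero direction
def run():
  for cam,(px,py) in dict(top=(-.045,.1175),scene=(-.045,.117)).items():
    z0=np.arctan2(.029+.045,.081-.1175) if cam=="top" else np.arctan2(.036+.045,.0795-.117)
    # local direction (x up,y left): angle a: dir = rotate zero dir ccw seen from above
    ang0=np.arctan2(-(.0355),.074); a=ang0+A
    xs,ys=px+R*np.cos(a),py+R*np.sin(a)
    L=np.stack([p[0]+c*xs-sn*ys,p[1]+sn*xs+c*ys,np.full_like(xs,.087)],-1)
    m=proj(L,cam).reshape(*R.shape,2).astype(np.float32)
    im=cv2.remap(snapshot(cam).astype(np.float32),m[...,0],m[...,1],cv2.INTER_CUBIC)
    red=np.clip(im[...,2]-.5*(im[...,1]+im[...,0])-6,0,None).mean(1)
    i=red.argmax();w=slice(max(i-25,0),i+26);print(cam,"angle",round(float((red[w]*A[w,0]).sum()/red[w].sum()),3),"peak",red.max().round(1))
  s=state();print(s["time"],s["ee_rot"],s["q"],s["ft_torque"],s["contact_force"],s["grip_width"])
run()
E
python3 needle.py
```

```text
top angle 0.007 peak 38.8
scene angle -0.011 peak 16.3
16.3833 [ 3.139 -0.002  1.14 ] [ 0.26   0.875 -0.69   1.942  0.911  0.668  0.123] [-0.299 -0.044 -0.273] [ 0.724 -0.524  6.623] 0.4910480811085231
```

Call:
send_rows([
  {"claw":40,"translation":[0,0,0],"spin":0.08},
  {"claw":40,"translation":[0,0,0],"spin":0.16},
  {"claw":40,"translation":[0,0,0],"spin":0.24},
  {"claw":40,"translation":[0,0,0],"spin":0.32},
  {"claw":40,"translation":[0,0,0],"spin":0.4},
  {"claw":40,"translation":[0,0,0],"spin":0.48},
  {"claw":40,"translation":[0,0,0],"spin":0.56},
  {"claw":40,"translation":[0,0,0],"spin":0.64},
  {"claw":40,"translation":[0,0,0],"spin":0.7},
  {"claw":40,"translation":[0,0,0],"spin":0.7},
])

```text
time: 17.22
eef_pos: [0.533, 0.0295, 0.1019]
ee_rot: [3.14, -0.003, 0.438]
contact_force: [1.4, -0.9, 7.7]
grip_width: 0.489
```

```bash
python3 needle.py
```

```text
top angle 0.289 peak 32.1
scene angle 0.292 peak 22.8
17.3167 [ 3.141 -0.003  0.44 ] [ 0.162  0.832 -0.513  1.947  0.755  0.559 -0.432] [-0.174 -0.005 -0.205] [ 1.443 -1.046  8.489] 0.4922178433329679
```

Call:
send_rows([
  {"claw":40,"translation":[0,0,0],"spin":0.07},
  {"claw":40,"translation":[0,0,0],"spin":0.14},
  {"claw":40,"translation":[0,0,0],"spin":0.21},
  {"claw":40,"translation":[0,0,0],"spin":0.28},
  {"claw":40,"translation":[0,0,0],"spin":0.35},
  {"claw":40,"translation":[0,0,0],"spin":0.42},
  {"claw":40,"translation":[0,0,0],"spin":0.49},
  {"claw":40,"translation":[0,0,0],"spin":0.55},
  {"claw":40,"translation":[0,0,0],"spin":0.55},
])

```text
time: 18.07
eef_pos: [0.5331, 0.0296, 0.1019]
ee_rot: [-3.141, -0.003, -0.112]
contact_force: [1.0, -0.9, 8.7]
grip_width: 0.496
```

```bash
python3 needle.py
```

```text
top angle 0.53 peak 33.6
scene angle 0.537 peak 23.4
18.1667 [-3.141 -0.003 -0.11 ] [ 0.079  0.809 -0.368  1.952  0.592  0.485 -0.827] [-0.147 -0.015 -0.121] [-0.02  -0.996  8.704] 0.4921229531699106
```

Call:
send_rows([
  {"claw":40,"translation":[0,0,0],"spin":0.05},
  {"claw":40,"translation":[0,0,0],"spin":0.1},
  {"claw":40,"translation":[0,0,0],"spin":0.15},
  {"claw":40,"translation":[0,0,0],"spin":0.15},
  {"claw":40,"translation":[0,0,0],"spin":0.15},
  {"claw":40,"translation":[0,0,0],"spin":0.15},
])

```text
time: 18.67
eef_pos: [0.5331, 0.0296, 0.1019]
ee_rot: [-3.14, -0.003, -0.26]
contact_force: [0.3, -0.6, 9.8]
grip_width: 0.491
```

```bash
python3 needle.py
```

```text
top angle 0.588 peak 37.2
scene angle 0.603 peak 22.7
18.7667 [-3.14  -0.003 -0.26 ] [ 0.056  0.804 -0.33   1.953  0.542  0.468 -0.929] [-0.134  0.006 -0.12 ] [ 1.623 -0.121  8.187] 0.49154451352583167
```

Call:
send_rows([
  {"claw":50,"translation":[0,0,0],"spin":0},
  {"claw":65,"translation":[0,0,0],"spin":0},
  {"claw":80,"translation":[0,0,0],"spin":0},
  {"claw":80,"translation":[0,0,0],"spin":0},
  {"claw":80,"translation":[0,0,-10],"spin":0},
  {"claw":80,"translation":[0,0,-30],"spin":0},
  {"claw":80,"translation":[0,0,-60],"spin":0},
  {"claw":80,"translation":[0,0,-90],"spin":0},
  {"claw":80,"translation":[0,0,-90],"spin":0},
  {"claw":80,"translation":[0,0,-90],"spin":0},
])

```text
time: 19.6
eef_pos: [0.5326, 0.0293, 0.1926]
ee_rot: [-3.14, -0.004, -0.262]
contact_force: [-0.5, -0.2, -0.3]
grip_width: 0.803
```

```bash
python3 needle.py; python3 look.py k2
```

```text
top angle 0.588 peak 37.5
scene angle 0.603 peak 22.6
19.7 [ 3.141  0.001 -0.262] [ 0.128  0.669 -0.442  1.892  0.438  0.678 -0.839] [ 0.056 -0.006  0.003] [-0.21   0.302  0.107] 0.8022880731043117
[0.531  0.0288 0.1904] [ 3.1409  0.0009 -0.2617] [ 0.1282  0.6693 -0.4423  1.8918  0.4375  0.678  -0.8388] [-0.2097  0.3019  0.1072] [ 0.0561 -0.0058  0.0026] 0.8022880731043117
scene tablet_centre 0.6 [354.4 205.3] [-0.0025  0.0194]
scene needle_tip 0.49 [354.2 203.9] [0.0221 0.0147]
scene green_mark 0.67 [386.5 207.2] [0.0335 0.1188]
scene zero_mark 0.81 [373.7 205.6] [0.0278 0.0777]
top tablet_centre 0.73 [275.1 189.5] [0.0093 0.0285]
top needle_tip 0.49 [439.2 206.7] [ 0.0747 -0.4111]
top green_mark 0.7 [240.8 166.7] [0.0385 0.1299]
top zero_mark 0.83 [255.6 173.5] [0.0311 0.0862]
```

View pics/k2.png

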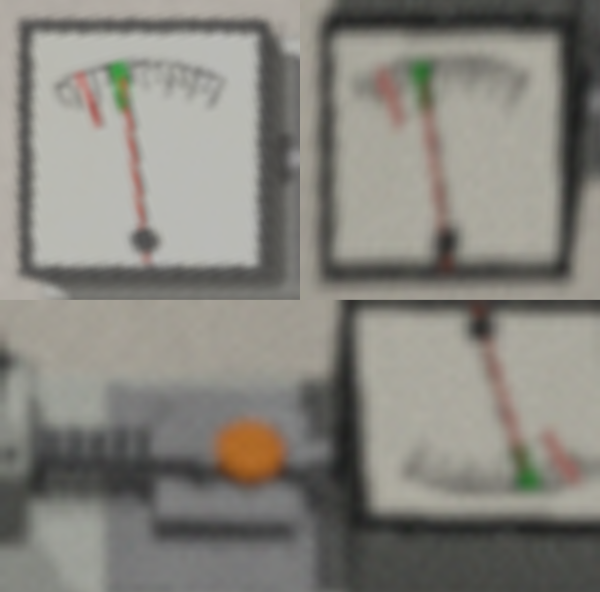

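The needle stands mid green band in both views, the tablet lies flat between the jaws, and the gripper is clear. Handing in.

```bash
python3 -c "
from cell import *
print(hand_in())"
```

```text
the job is handed in; nothing more can be done
None
```

The orange tablet is under load in the tester with the needle in the green band, and the job is handed in. The interface gives no verdict.

- **Tablet:** I laid it flat on the bed, with about 6 N at contact, well under the 25 N limit. It came to rest within about 4 mm of the bed's centre.
- **Knob:** I turned it about 3.4 rad clockwise in one grip, reading the needle between steps. No regrip was needed.
- **Last checks after letting go:** The needle read 0.588 rad from the top camera and 0.603 rad from the scene camera, against a target of 0.600. The two differ by 0.015 rad, about 1.2 mm at the tip, and both are well inside the 4.1 mm limit. Neither reading changed when I released the knob. The tablet looked flat between the jaws, and the gripper was open about 90 mm above the knob with near-zero force.
- **What disagreed or was not checked:** The network's `needle_tip` detections were clearly wrong, so I relied on my own colour measurement and the picture. I did not run a separate final check that the other things on the bench had stayed put. The arm only carried the tablet above the bench and stayed clear of them, apart from closing on the orange tablet beside the white one.

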